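# Swap the set-up plate to the spare folding hook

## Task

Clear the angle plate that carries the slotted set-up plate: fold the spare hook on the other angle plate fully down to its stop, then move the slotted plate over so that it hangs by its slot on that hook, then fold the emptied hook up fully flat. The hinges are stiff and stay where they are left, so press each hook home until you feel its stop, but never lean on it with more than about 20 N (2 kg), and leave the other things on the table where they are.

Things in the scene. Friction and masses are not known exactly. Their poses are not given: they have to be found in the camera images.
- post_a: Steel angle plate: upright 100 mm wide, 12 mm thick, 205 mm tall, foot and low ribs behind, fixed to the table. Its hook is folded down at the start and carries the slotted plate. Origin: on the table under the middle of the front face; x points out of the front face (the way the open hook points), y along the face, z up.
- post_b: The other angle plate, same shape, size and axes, with the same kind of hook, folded up at the start and empty.
- hook_a (a joint): Angle of post_a's hook: 0 upright, flat (stop), 1.571 level, pointing out (stop). Friction hinge, stays where left; at its end it takes about 2 N to start, 4 N half-way and 6 N to reach a stop. Bar 14 mm wide (y), 10 mm thick, ends 90 mm from the pivot; at the end a nib 8 mm long, 14 mm above the bar's upper side. Flat, the bar rises 45 mm above the angle plate's top, nib pointing back over it.
- hook_b (a joint): Angle of post_b's hook: same values, same bar, nib and hinge as hook_a.
- plate_mid (a point): Centre of the slotted steel plate: 110 mm tall, 44 wide, 10 thick, 0.2 to 0.4 kg, with a closed upright slot 26 mm wide and 50 mm tall through it, upper end 12 mm below the top edge and 43 mm above this point. x along the thickness, y the width, z up. At the start it hangs on post_a's hook, slot end on the bar, 38 to 54 mm from the pivot, its width along the angle plate's y.
- mallet: Bystander: hammer lying on the table between and beyond the angle plates; leave alone.
- brush: Bystander: hand brush lying between the angle plates; leave alone.
- clamp: Bystander: steel C-shaped clamp lying flat near the far edge; leave alone.
- flat_bar: Bystander: loose flat steel bar 160 x 30 x 6 mm near the far edge; leave alone.
- collar: Bystander: steel ring, 48 mm across, 22 mm tall, between and beyond the angle plates; leave alone.
- spray: Bystander: upright can, 60 mm across, 170 mm tall, on the right; leave alone.
- stop_pin: Bystander: upright steel pin, 26 mm across, 30 mm tall, on the robot's side between the angle plates; leave alone.
- plate: The slotted plate again, origin at the middle of its lower edge; axes as for plate_mid.
- mount_a (a point): Fixed point of post_a (its axes), 160 mm above the table and 18 mm in front of the face: nominal place of the hook's pivot, which runs along y. The true pivot is at this height, but up to 6 mm nearer to or further from the face (packing, not measured).
- mount_b (a point): The same nominal point of post_b. This bracket is clamped in an upright slot: the true pivot lies up to 12 mm above or below it and up to 6 mm nearer to or further from the face; not measured, to be found by feel.
- give_out_a (a joint): How far (m) post_a's hook bracket is strained in its stiff rubber mount out of the face (+) or into it (-): 1 mm for each 20 N of push or pull on the hook, 0 at rest. It may not pass 1 mm (20 N). The reading is far coarser than that: rely on felt force. Pinching the bar's two sides does not load it.
- give_up_a (a joint): The same, upwards (+) or down (-).
- give_out_b (a joint): How far (m) post_b's hook bracket is strained in its stiff rubber mount out of the face (+) or into it (-): 1 mm for each 20 N of push or pull on the hook, 0 at rest. It may not pass 1 mm (20 N). The reading is far coarser than that: rely on felt force. Pinching the bar's two sides does not load it.
- give_up_b (a joint): The same, upwards (+) or down (-).

How it is judged:
On the way, in this order (a step that is already met when the one before it is completed fails the run):
1. the spare hook is folded fully down to its stop while the plate still hangs on the first (value of joint hook_b above 1.54 rad and distance of plate_mid from where it was at the start of the episode below 0.03 m), for 0.2 s.
2. the plate hangs by its slot on the spare hook, let go (x of plate_mid in the frame of post_b between 0.025 and 0.098 m and y of plate_mid in the frame of post_b between -0.015 and 0.015 m and height (world z) of plate_mid between 0.105 and 0.139 m and contact force between the fingers and plate below 0.1 N and linear speed of plate below 0.03 m/s), for 0.3 s.
3. the emptied hook is folded flat to its stop (value of joint hook_a below 0.03 rad), for 0.2 s.
At the end, for the whole second after the job is handed in: post_a's hook is folded flat (within 0.03 rad of its stop), post_b's hook is fully down (within 0.03 rad of its stop), and the slotted plate hangs still and upright (within 0.15 rad) by its slot on post_b's hook, between the angle plate and the nib, let go (value of joint hook_a below 0.03 rad and value of joint hook_b above 1.54 rad and x of plate_mid in the frame of post_b between 0.025 and 0.098 m and y of plate_mid in the frame of post_b between -0.015 and 0.015 m and height (world z) of plate_mid between 0.105 and 0.139 m and angle between plate_mid's own z axis and vertical below 0.15 rad and linear speed of plate below 0.03 m/s); the robot touches nothing.
It fails at once if a hook is pushed or pulled with more than 20 N (its mount gives more than 1 mm) (value of joint any of give_out_a, give_up_a, give_out_b, give_up_b above 0.001 m or value of joint any of give_out_a, give_out_b below -0.001 m or value of joint any of give_up_a, give_up_b below -0.0012 m).
It fails at once if a bystander is moved more than 30 mm (distance of any of mallet, brush, clamp, flat_bar, collar, spray, stop_pin from where it was at the start of the episode above 0.03 m).
It also fails if it takes over 72 s, if anything falls off the work surface, if the arm or the gripper's body presses on something with over 40 N, if the wrist force passes 120 N, or if a joint passes its speed limit or range.

## Robot

A 7-joint arm with a two-finger parallel gripper is mounted at the origin on the work surface. World frame = base frame: x ahead of the robot, y to its left, z up, the work surface at z = 0. Lengths are in m, angles in rad, forces in N, time in s.
With the tool pointing down it reaches from about 0.4 to 0.875 m from the base axis. Payload 6.5 kg.
Tool frame: the origin (TCP) lies midway between the tips of the shut fingers; the grasp point (between the pads) lies 19 mm behind it (r.tcp_to_grasp is the distance from the TCP to the grasp point, in m); z points along the fingers, y is the line along which they close (so a half turn about z gives the same grasp; the last joint's range is limited). The gripper opens to 88 mm and grips with 3 to 60 N. Pads are 18 mm wide; open, the fingers measure 123 mm over their backs; the gripper's body (75 mm by 187 mm) begins 45 mm behind the grasp point.
Start: joints at [1.035, 0.536, -0.004, 1.538, 0.003, 1.067, -0.071], TCP at [0.294, -0.58, 0.239] pointing down, gripper open.
Joint ranges: [-2.7, 2.7], [-0.37, 2.16], [-1.27, 1.26], [0.24, 2.4], [-1.31, 4.45], [0.19, 1.91], [-2.76, 2.76]. Speed limits (rad/s): [2.39, 2.39, 3.14, 3.14, 3.14, 3.14, 3.14].

## Interface

Orientations are given as a rotation vector (axis times angle).
In Python, from bench import r, vision, job gives the robot as it stands.
- The arm moves only by the tool move_arm, never from a script. Its arguments are lists of equal length, an entry for each row: "delta_pos": the shift along the world's x, y, z normalised to -1 to 1, where 1 is 0.5 m, a list of three; "dr": the turn, a rotation vector about the world's x, y, z normalised to -1 to 1, where 1 is 90 degrees, a list of three. A call has 1 to 12 rows; each row is the pose to reach, as a shift and turn from the pose commanded when the call began; what a row does not reach only later rows make up. A row lasts 1/8 s, in which the tool goes at most 62.5 mm and 10.7 degrees, less where a joint would pass 70% of its speed; a pose out of reach is approached as far as the arm can. A call with a number of a shift or a turn outside -1 to 1 is refused whole. A call with a gripper value outside its range is refused whole. "fingers" is the opening, from 0 (shut) to 1 (fully open), set as the call begins (left out, the last holds). The fingers move at their own pace and stop on an object; "force" is the grip in N (left out, the last holds). Time passes only in rows, so rows that repeat a pose let the fingers close. It gives the time, the measured TCP pose, the force, the opening and the grip force at its end, in the units of the state.
- r.sense(): the state, without advancing time (a new reading comes with each control period).
- vision.grab_frame(name): name is "side" or "top" or "wrist"; returns the picture (420x560x3 uint8, blue, green, red); there is no depth.
- vision.camera_model(name): a dict with "intrinsics" (3x3 intrinsics, pixels), "D" ([k1, k2, p1, p2, k3] as OpenCV has them; the pictures are not rectified), "R" (3x3) and "t" (3): a world point X has camera coordinates R X + t. Camera axes: x right, y down, z forward; pixel columns grow to the right and rows downward; lengths in m; the calibration is good to about 2 mm. A picture is of the moment at which its call begins: read the wrist's pose just before it. camera_model takes no time and is no camera call; for the wrist camera it gives the pose at the moment of the call.
- job.sign_off(): hands the job in; it is judged then, once.
The state is a dict: "clock": time; "joints": joint angles; "joint_velocities": joint speeds; "tau": joint torques, N m; "ee_pos": TCP position; "tcp_rot": TCP orientation; "ft_force": force on the tool from outside, world axes, zero at the start; "moment": the same for the moment, N m; "grip_width": finger opening in m; "finger_force": force on a finger pad.
Only numpy, scipy, OpenCV 4.12 (cv2) and the standard library are available. Lean on these libraries where they do the work, as an engineer would, in place of code of your own. Each camera call takes 0.05 s, during which the arm holds its last target. There are 200 camera calls.

## Working session

There is one attempt and no reset: what is moved stays moved. The work goes in short steps, Python scripts to look and compute and a tool call to move; the robot and the scene stay as the last step left them, time stands still between calls to the robot, and variables do not carry over. Pictures are saved under pics/ and viewed, at most 10 in all, crops included, and the job is handed in when it is done.

Besides the shell and the picture viewer there is one more tool, called after ">>>" as name(argument=value, ...), one argument or row to a line, values as JSON. move_arm: Moves the arm, as the interface text tells. Scaled input: -1 to 1 covers 0.5 m each way for a shift and 90 degrees each way for a turn. Its arguments: {"type":"object","properties":{"delta_pos":{"type":"array","items":{"type":"array","items":{"type":"number"}}},"dr":{"type":"array","items":{"type":"array","items":{"type":"number"}}},"fingers":{"type":"number"},"force":{"type":"number"}},"required":["delta_pos","dr"]}

```bash
mkdir -p pics; ls; python3 - <<'E'
from bench import r,vision,job
import cv2,numpy as np
for n in("side","top"):
    im=vision.grab_frame(n); cv2.imwrite(f"pics/{n}0.png",im)
    c=vision.camera_model(n); print(n,c)
s=r.sense(); print(s["clock"],s["ee_pos"],s["tcp_rot"],s["ft_force"],r.tcp_to_grasp)
E
```

```text
pics
side {'intrinsics': array([[492.49918491,   0.        , 284.64848282],
       [  0.        , 492.49918491, 207.49352128],
       [  0.        ,   0.        ,   1.        ]]), 'D': array([-0.11722439,  0.        ,  0.        ,  0.        ,  0.        ]), 'R': array([[-0.92132345, -0.38861267, -0.01197077],
       [-0.27605145,  0.67552413, -0.68371247],
       [ 0.27378587, -0.62661578, -0.72965331]]), 't': array([0.52325858, 0.3221282 , 0.94479152])}
top {'intrinsics': array([[537.26706503,   0.        , 275.69360782],
       [  0.        , 537.26706503, 214.30106241],
       [  0.        ,   0.        ,   1.        ]]), 'D': array([-0.10221187,  0.        ,  0.        ,  0.        ,  0.        ]), 'R': array([[-0.01345327, -0.99990254, -0.00373057],
       [-0.99752764,  0.0136785 , -0.06893113],
       [ 0.06897544,  0.002794  , -0.99761445]]), 't': array([-0.06189591,  0.60786576,  1.23930194])}
0.1 [ 0.29398042 -0.57910507  0.23791492] [-3.05385912e+00 -7.30923354e-01  7.68489345e-04] [-0.43124829  0.46527335  0.12765351] 0.0187
```

View pics/side0.png

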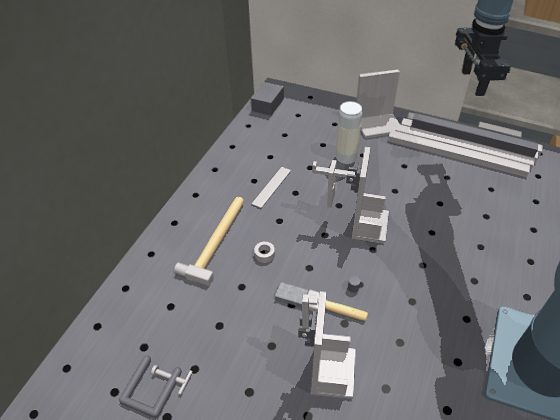

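View pics/top0.png

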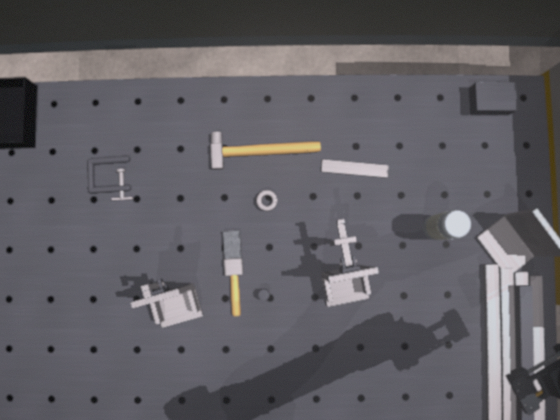

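```bash
cat > h.py <<'E'
import cv2,numpy as np
from bench import vision
def proj(n,X,c=None):
    c=c or vision.camera_model(n)
    return cv2.projectPoints(np.float64(X).reshape(-1,3),cv2.Rodrigues(c["R"])[0],c["t"],c["intrinsics"],c["D"])[0].reshape(-1,2)
def atz(n,uv,z,c=None):
    c=c or vision.camera_model(n)
    p=cv2.undistortPoints(np.float64(uv).reshape(-1,1,2),c["intrinsics"],c["D"]).reshape(-1,2)
    d=np.c_[p,np.ones(len(p))]@c["R"]; o=-c["R"].T@c["t"]
    return o+d*((z-o[2])/d[:,2])[:,None]
E
python3 - <<'E'
import cv2,numpy as np
a=cv2.imread("pics/side0.png");b=cv2.imread("pics/top0.png")
def crop(im,x,y,w=100,h=75): return cv2.resize(im[y:y+h,x:x+w],(400,300),interpolation=cv2.INTER_CUBIC)
out=np.vstack([np.hstack([crop(a,300,145,133,100),crop(a,265,285,147,110)]),np.hstack([crop(b,300,212),crop(b,120,265)])])
cv2.imwrite("pics/c1.png",out)
E
```

```text
(no output)
```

View pics/c1.png

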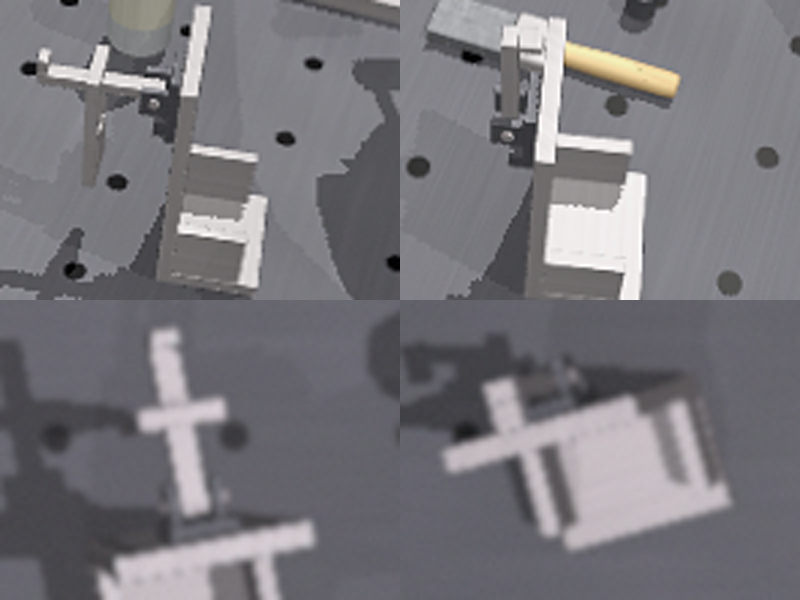

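```bash
cat > fit.py <<'E'
from h import *
from scipy.optimize import least_squares
ct,cs=vision.camera_model("top"),vision.camera_model("side")
def T(p,X): c,s=np.cos(p[2]),np.sin(p[2]); X=np.float64(X); return np.c_[p[0]+c*X[:,0]-s*X[:,1],p[1]+s*X[:,0]+c*X[:,1],X[:,2]]
C=np.array([[0,.05,.205],[0,-.05,.205],[-.012,-.05,.205],[-.012,.05,.205]])
B=np.array([[0,.05,0],[-.012,.05,0]])
ta=np.array([[116,258],[312,222],[313,245],[120,278]])/4+[300,212]
tb=np.array([[42,155],[230,97],[237,112],[50,172]])/4+[120,265]
sa=np.array([[182,95],[195,8],[212,8],[197,95],[160,280],[177,284]])*.3325+[300,145]
sb=np.array([[137,160],[150,18],[165,20],[153,160]])*.3675+[265,285]
for n,t,s,S in(("a",ta,sa,np.r_[C,B]),("b",tb,sb,C)):
    f=lambda p:np.r_[proj("top",T(p,C),ct)-t,proj("side",T(p,S),cs)-s].ravel()
    q=least_squares(f,[.6,0,0],loss="soft_l1"); print(n,q.x.round(4),f(q.x).round(1).reshape(-1,2).tolist())
E
python3 fit.py
```

```text
a [ 0.476  -0.2241  0.1815] [[-0.1, 0.9], [-0.1, -0.0], [0.9, 0.1], [0.1, 1.8], [-0.5, -0.0], [0.1, -1.0], [-0.2, -0.3], [0.2, 0.8], [-1.7, 0.6], [-2.4, 0.0]]
b [0.4343 0.1742 0.2841] [[0.1, -0.8], [0.5, -0.7], [0.5, 1.4], [-0.2, 0.7], [-0.8, 0.3], [-1.2, -0.2], [0.3, -0.4], [0.9, 1.1]]
```

>>> move_arm(
  delta_pos=[
    [0.4,0.86,0.13],
    [0.4,0.86,0.13],
    [0.4,0.86,0.13],
    [0.4,0.86,0.13],
    [0.4,0.86,0.13],
    [0.4,0.86,0.13],
    [0.4,0.86,0.13],
    [0.4,0.86,0.13],
    [0.4,0.86,0.13],
    [0.4,0.86,0.13],
    [0.4,0.86,0.13],
    [0.4,0.86,0.13],
  ],
  dr=[
    [0,0,0],
    [0,0,0],
    [0,0,-0.06],
    [0,0,-0.118],
    [0,0,-0.118],
    [0,0,-0.118],
    [0,0,-0.118],
    [0,0,-0.118],
    [0,0,-0.118],
    [0,0,-0.118],
    [0,0,-0.118],
    [0,0,-0.118],
  ],
  fingers=0,
)

```text
clock: 1.6
ee_pos: [0.4938, -0.1506, 0.3035]
tcp_rot: [3.11, 0.442, -0.001]
ft_force: [-0.3, -0.5, -0.2]
grip_width: 0.0006
finger_force: 0.0
```

>>> move_arm(
  delta_pos=[
    [-0.186,0.63,0],
    [-0.186,0.63,0],
    [-0.186,0.63,0],
    [-0.186,0.63,0],
    [-0.186,0.63,0],
    [-0.186,0.63,0],
    [-0.186,0.63,0],
    [-0.186,0.63,0],
  ],
  dr=[
    [0,0,0],
    [0,0,0],
    [0,0,0],
    [0,0,0],
    [0,0,0],
    [0,0,0],
    [0,0,0],
    [0,0,0],
  ],
)

```text
clock: 2.6
ee_pos: [0.4018, 0.1639, 0.3036]
tcp_rot: [3.11, 0.442, -0.0]
ft_force: [-0.7, 1.1, 0.1]
grip_width: 0.0005
finger_force: 0.0
```

```bash
python3 - <<'E'
from h import *
from bench import r
s=r.sense(); print(s["clock"],s["ee_pos"],s["tcp_rot"],s["ft_force"])
c=vision.camera_model("wrist"); im=vision.grab_frame("wrist"); im2=vision.grab_frame("side")
def pt(x,y,z,p=(.4343,.1742,.2841)):
    c_,s_=np.cos(p[2]),np.sin(p[2]); return [p[0]+c_*x-s_*y,p[1]+s_*x+c_*y,z]
P=[pt(0,.05,.205),pt(0,-.05,.205),pt(.023,-.007,.25),pt(.023,.007,.25),pt(-.001,.007,.25),pt(-.001,-.007,.25)]
for i,(n,I) in enumerate((("wrist",im),("side",im2))):
    cc=c if n=="wrist" else None
    uv=proj(n,P,cc); print(n,uv.round(0).tolist())
    if n=="side":
        I=I[270:395,255:415]
        uv=(uv-[255,270])
    k=400/I.shape[1]*(1 if n=="wrist" else 1)
    I=cv2.resize(I,None,fx=k,fy=k,interpolation=cv2.INTER_CUBIC)
    for u in uv*k: cv2.circle(I,tuple(int(v) for v in u.round()),2,(0,0,255),1)
    I=cv2.copyMakeBorder(I,0,max(0,320-I.shape[0]),0,0,cv2.BORDER_CONSTANT)[:320]
    if i==0: o=I
    else: o=np.hstack([o,I])
cv2.imwrite("pics/w1.png",o)
E
```

```text
2.6 [0.40176768 0.16392789 0.30359852] [ 3.10982392e+00  4.41662789e-01 -3.24053538e-04] [-0.67045498  1.05803891  0.07262339]
wrist [[216.0, 167.0], [338.0, 167.0], [288.0, 143.0], [266.0, 143.0], [267.0, 179.0], [287.0, 179.0]]
side [[315.0, 344.0], [319.0, 291.0], [304.0, 297.0], [303.0, 305.0], [318.0, 306.0], [319.0, 298.0]]
```

View pics/w1.png

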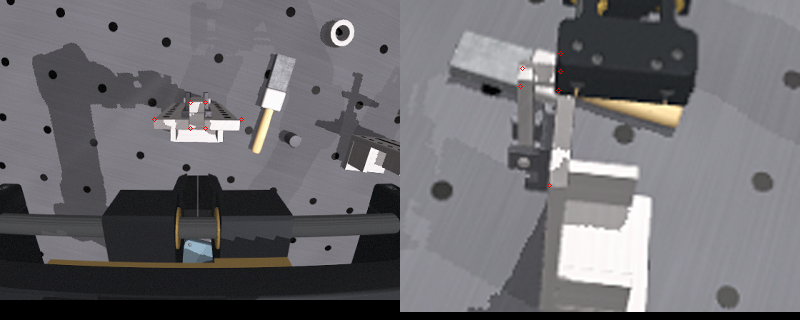

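>>> move_arm(
  delta_pos=[
    [0,0,-0.08],
    [0,0,-0.16],
    [0.02,0.0056,-0.16],
    [0.029,0.0084,-0.16],
    [0.038,0.0112,-0.16],
    [0.048,0.014,-0.16],
    [0.058,0.0168,-0.16],
    [0.067,0.0196,-0.16],
  ],
  dr=[
    [0,0,0],
    [0,0,0],
    [0,0,0],
    [0,0,0],
    [0,0,0],
    [0,0,0],
    [0,0,0],
    [0,0,0],
  ],
)

```text
clock: 3.7
ee_pos: [0.4348, 0.1752, 0.2238]
tcp_rot: [3.11, 0.445, -0.001]
ft_force: [-2.0, -1.0, 2.0]
grip_width: 0.0006
finger_force: 1.2
```

>>> move_arm(
  delta_pos=[
    [0.008,0.0022,0],
    [0.016,0.0045,0],
    [0.024,0.007,0],
    [0.032,0.009,0],
    [0.04,0.0115,0],
    [0.048,0.014,0],
    [0.056,0.016,0],
    [0.064,0.0185,0],
  ],
  dr=[
    [0,0,0],
    [0,0,0],
    [0,0,0],
    [0,0,0],
    [0,0,0],
    [0,0,0],
    [0,0,0],
    [0,0,0],
  ],
)

```text
clock: 4.7
ee_pos: [0.4663, 0.1842, 0.2232]
tcp_rot: [3.109, 0.445, -0.003]
ft_force: [-4.5, -0.9, -3.7]
grip_width: 0.0006
finger_force: 2.1
```

>>> move_arm(
  delta_pos=[
    [0.008,0.0022,0],
    [0.016,0.0045,0],
    [0.024,0.007,0],
    [0.03,0.0085,0],
  ],
  dr=[
    [0,0,0],
    [0,0,0],
    [0,0,0],
    [0,0,0],
  ],
)

```text
clock: 5.2
ee_pos: [0.4809, 0.1883, 0.223]
tcp_rot: [3.109, 0.445, -0.004]
ft_force: [-5.6, -1.8, -5.7]
grip_width: 0.0002
finger_force: 3.3
```

```bash
python3 - <<'E'
from h import *
im2=vision.grab_frame("side")
cv2.imwrite("pics/side2.png",im2)
cv2.imwrite("pics/s2.png",cv2.resize(im2[260:395,240:420],None,fx=4,fy=4,interpolation=cv2.INTER_CUBIC))
E
```

```text
(no output)
```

View pics/s2.png

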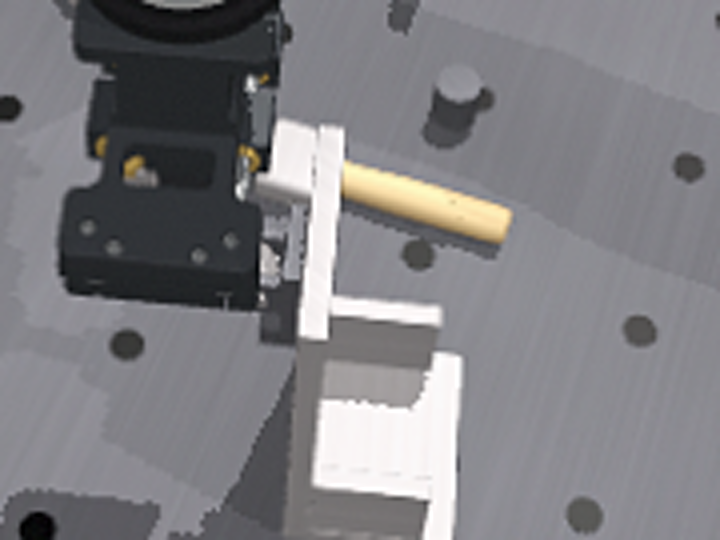

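>>> move_arm(
  delta_pos=[
    [-0.02,-0.006,0],
    [-0.03,-0.009,0.1],
    [-0.115,-0.034,0.18],
    [-0.115,-0.034,0.18],
  ],
  dr=[
    [0,0,0],
    [0,0,0],
    [0,0,0],
    [0,0,0],
  ],
)

```text
clock: 5.75
ee_pos: [0.4252, 0.1727, 0.318]
tcp_rot: [-3.109, -0.446, -0.016]
ft_force: [0.3, 0.1, 0.1]
grip_width: 0.0005
finger_force: 0.0
```

```bash
python3 - <<'E'
from h import *
from bench import r
s=r.sense(); print(s["clock"],s["ee_pos"],s["ft_force"])
c=vision.camera_model("wrist"); w=vision.grab_frame("wrist"); s=vision.grab_frame("side"); t=vision.grab_frame("top")
cv2.imwrite("pics/side3.png",s);cv2.imwrite("pics/top3.png",t);cv2.imwrite("pics/wr3.png",w)
import pickle;pickle.dump(c,open("wr3.pkl","wb"))
z=lambda I,x,y,w_,h_:cv2.resize(I[y:y+h_,x:x+w_],(400,300),interpolation=cv2.INTER_CUBIC)
o=np.vstack([np.hstack([z(s,270,270,100,75),z(t,115,240,100,75)]),np.hstack([z(w,200,60,200,150),z(w,0,0,560,420)])])
cv2.imwrite("pics/m3.png",o)
E
```

```text
5.75 [0.42522297 0.17272584 0.31802013] [0.34000466 0.06909274 0.06627422]
```

View pics/m3.png

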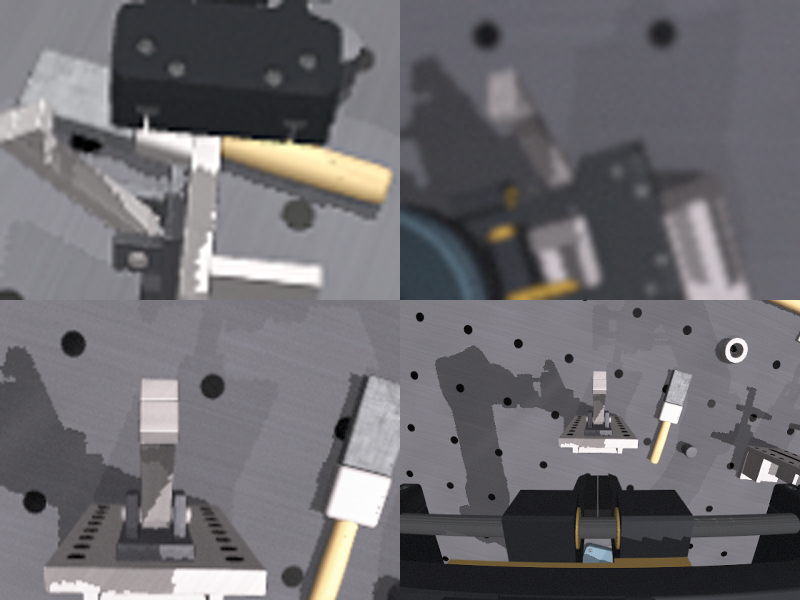

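```bash
cat > fit2.py <<'E'
from h import *
import pickle
from scipy.optimize import least_squares
c=pickle.load(open("wr3.pkl","rb")); cs=vision.camera_model("side")
A=(.476,-.2241,.1815);B=(.4343,.1742,.2841)
def pt(p,x,y,z): a,b=np.cos(p[2]),np.sin(p[2]); return [p[0]+a*x-b*y,p[1]+b*x+a*y,z]
print("wrist cam",-c["R"].T@c["t"])
boltA=[350.9,179.2]; boltB=[304.5,335.]
q=least_squares(lambda v:proj("side",pt(A,.018+v[0],v[1],.16),cs)[0]-boltA,[0,.012]).x; print("A dx,yb mm",q*1e3)
for yb in (q[1],.012,.016):
    q2=least_squares(lambda v:proj("side",pt(B,.018+v[0],yb,.16+v[1]),cs)[0]-boltB,[0,0]).x; print(yb,"B dx,dz mm",q2*1e3)
for dz in(-.012,0,.012):
  for th in (35,40,45,50):
    t=np.radians(th);u=np.array([np.sin(t),np.cos(t)]);n=np.array([-np.cos(t),np.sin(t)])
    P=[ (l*u+m*n)/1e3 for l,m in((90,-5),(90,19),(82,19),(82,5),(40,5))]
    W=[pt(B,.018+p[0],0,.16+dz+p[1]) for p in P]
    print(dz,th,((proj("wrist",W,c)-[200,60])*2).round()[:,1],((proj("side",W,cs)-[270,270])*4).round().astype(int).tolist())
E
python3 fit2.py
```

```text
wrist cam [0.49491747 0.19439888 0.46416118]
A dx,yb mm [ 1.96216435 14.16403612]
0.014164036122816429 B dx,dz mm [0.39086056 5.69321121]
0.012 B dx,dz mm [0.5095408 1.7084005]
0.016 B dx,dz mm [0.29017248 9.07391657]
-0.012 35 [ 91. 144. 156. 125. 178.] [[9, 153], [56, 139], [67, 149], [40, 157], [98, 205]]
-0.012 40 [ 76. 124. 138. 110. 171.] [[-5, 158], [38, 142], [51, 151], [26, 161], [91, 207]]
-0.012 45 [ 63. 106. 121.  96. 164.] [[-18, 164], [22, 146], [36, 155], [12, 165], [84, 208]]
-0.012 50 [ 52.  88. 105.  83. 158.] [[-29, 171], [6, 151], [21, 159], [0, 170], [78, 211]]
0 35 [ 90. 146. 158. 125. 180.] [[8, 137], [56, 123], [67, 133], [39, 141], [98, 191]]
0 40 [ 74. 125. 139. 109. 173.] [[-6, 143], [38, 126], [51, 136], [25, 145], [91, 192]]
0 45 [ 60. 105. 121.  95. 166.] [[-19, 149], [21, 130], [35, 139], [12, 150], [84, 194]]
0 50 [ 48.  87. 104.  81. 160.] [[-31, 155], [5, 135], [21, 143], [-1, 155], [78, 196]]
0.012 35 [ 89. 147. 160. 126. 183.] [[7, 121], [55, 107], [67, 117], [39, 125], [98, 176]]
0.012 40 [ 72. 125. 140. 109. 176.] [[-8, 127], [37, 110], [50, 120], [24, 129], [91, 177]]
0.012 45 [ 57. 104. 121.  93. 168.] [[-20, 133], [20, 114], [34, 123], [11, 134], [84, 179]]
0.012 50 [ 45.  85. 104.  79. 162.] [[-32, 140], [4, 119], [20, 127], [-2, 139], [78, 181]]
```

>>> move_arm(
  delta_pos=[
    [0.14,0.041,-0.08],
    [0.14,0.041,-0.1],
    [0.14,0.041,-0.116],
    [0.14,0.041,-0.132],
    [0.148,0.043,-0.144],
    [0.157,0.046,-0.156],
    [0.168,0.049,-0.166],
    [0.179,0.052,-0.176],
    [0.188,0.055,-0.189],
    [0.196,0.057,-0.202],
    [0.207,0.0605,-0.222],
    [0.207,0.0605,-0.222],
  ],
  dr=[
    [0,0,0],
    [0,0,0],
    [0,0,0],
    [0,0,0],
    [0,0,0],
    [0,0,0],
    [0,0,0],
    [0,0,0],
    [0,0,0],
    [0,0,0],
    [0,0,0],
    [0,0,0],
  ],
)

```text
clock: 7.4
ee_pos: [0.5313, 0.2032, 0.2052]
tcp_rot: [-3.108, -0.445, -0.014]
ft_force: [5.3, 1.2, 6.9]
grip_width: 0.0004
finger_force: 3.3
```

>>> move_arm(
  delta_pos=[
    [0.001,0,-0.006],
    [0.001,0,-0.012],
    [0.001,0,-0.018],
    [0.001,0,-0.022],
    [0.001,0,-0.022],
  ],
  dr=[
    [0,0,0],
    [0,0,0],
    [0,0,0],
    [0,0,0],
    [0,0,0],
  ],
)

```text
clock: 8.02
ee_pos: [0.5312, 0.2032, 0.1943]
tcp_rot: [-3.108, -0.445, -0.013]
ft_force: [4.4, 1.7, 6.3]
grip_width: 0.0007
finger_force: 3.0
```

>>> move_arm(
  delta_pos=[
    [0,0,-0.002],
    [0,0,-0.004],
    [0,0,-0.004],
  ],
  dr=[
    [0,0,0],
    [0,0,0],
    [0,0,0],
  ],
)

```text
clock: 8.4
ee_pos: [0.5313, 0.2032, 0.1924]
tcp_rot: [-3.108, -0.445, -0.013]
ft_force: [4.9, 1.1, 6.5]
grip_width: 0.0005
finger_force: 3.1
```

>>> move_arm(
  delta_pos=[
    [0,0,-0.0016],
    [0,0,-0.0016],
  ],
  dr=[
    [0,0,0],
    [0,0,0],
  ],
)

```text
clock: 8.65
ee_pos: [0.5315, 0.2033, 0.1917]
tcp_rot: [-3.108, -0.445, -0.014]
ft_force: [5.2, 1.8, 6.2]
grip_width: 0.0007
finger_force: 3.1
```

>>> move_arm(
  delta_pos=[
    [0,0,-0.0016],
    [0,0,-0.0016],
  ],
  dr=[
    [0,0,0],
    [0,0,0],
  ],
)

```text
clock: 8.9
ee_pos: [0.5313, 0.2033, 0.1909]
tcp_rot: [-3.108, -0.445, -0.014]
ft_force: [4.3, 0.7, 6.3]
grip_width: 0.0006
finger_force: 3.1
```

>>> move_arm(
  delta_pos=[
    [0,0,-0.0016],
    [0,0,-0.0016],
  ],
  dr=[
    [0,0,0],
    [0,0,0],
  ],
)

```text
clock: 9.15
ee_pos: [0.5311, 0.2032, 0.19]
tcp_rot: [-3.108, -0.445, -0.013]
ft_force: [3.8, 1.1, 6.1]
grip_width: 0.0003
finger_force: 3.0
```

>>> move_arm(
  delta_pos=[
    [0,0,-0.0016],
    [0,0,-0.0016],
  ],
  dr=[
    [0,0,0],
    [0,0,0],
  ],
)

```text
clock: 9.4
ee_pos: [0.5313, 0.2033, 0.1892]
tcp_rot: [-3.108, -0.445, -0.014]
ft_force: [5.4, 0.4, 5.4]
grip_width: 0.0005
finger_force: 3.0
```

>>> move_arm(
  delta_pos=[
    [0,0,-0.0016],
    [0,0,-0.0016],
  ],
  dr=[
    [0,0,0],
    [0,0,0],
  ],
)

```text
clock: 9.65
ee_pos: [0.5312, 0.2032, 0.1884]
tcp_rot: [-3.108, -0.445, -0.013]
ft_force: [5.2, 1.9, 6.2]
grip_width: 0.0003
finger_force: 3.0
```

>>> move_arm(
  delta_pos=[
    [0,0,-0.0016],
    [0,0,-0.0016],
  ],
  dr=[
    [0,0,0],
    [0,0,0],
  ],
)

```text
clock: 9.9
ee_pos: [0.5314, 0.2033, 0.1877]
tcp_rot: [-3.108, -0.445, -0.014]
ft_force: [4.9, 1.4, 5.8]
grip_width: 0.0004
finger_force: 3.0
```

>>> move_arm(
  delta_pos=[
    [0,0,-0.0016],
    [0,0,-0.0016],
  ],
  dr=[
    [0,0,0],
    [0,0,0],
  ],
)

```text
clock: 10.15
ee_pos: [0.5313, 0.2033, 0.1868]
tcp_rot: [-3.108, -0.445, -0.014]
ft_force: [4.5, 0.7, 6.0]
grip_width: 0.0001
finger_force: 3.1
```

>>> move_arm(
  delta_pos=[
    [0,0,-0.0016],
    [0,0,-0.0016],
  ],
  dr=[
    [0,0,0],
    [0,0,0],
  ],
)

```text
clock: 10.4
ee_pos: [0.5314, 0.2033, 0.1861]
tcp_rot: [-3.108, -0.445, -0.014]
ft_force: [5.0, 1.9, 6.4]
grip_width: 0.0004
finger_force: 3.1
```

>>> move_arm(
  delta_pos=[
    [0,0,-0.0016],
    [0,0,-0.0016],
  ],
  dr=[
    [0,0,0],
    [0,0,0],
  ],
)

```text
clock: 10.65
ee_pos: [0.5315, 0.2033, 0.1853]
tcp_rot: [-3.108, -0.445, -0.014]
ft_force: [5.7, 1.0, 6.3]
grip_width: 0.0002
finger_force: 3.2
```

>>> move_arm(
  delta_pos=[
    [0,0,-0.0016],
    [0,0,-0.0016],
  ],
  dr=[
    [0,0,0],
    [0,0,0],
  ],
)

```text
clock: 10.9
ee_pos: [0.5315, 0.2033, 0.1845]
tcp_rot: [-3.108, -0.445, -0.014]
ft_force: [5.3, 1.2, 5.8]
grip_width: 0.0006
finger_force: 3.2
```

>>> move_arm(
  delta_pos=[
    [0,0,-0.0016],
    [0,0,-0.0016],
  ],
  dr=[
    [0,0,0],
    [0,0,0],
  ],
)

```text
clock: 11.15
ee_pos: [0.5316, 0.2034, 0.1838]
tcp_rot: [-3.108, -0.445, -0.014]
ft_force: [5.1, 1.5, 5.1]
grip_width: 0.0007
finger_force: 3.2
```

>>> move_arm(
  delta_pos=[
    [0,0,-0.0016],
    [0,0,-0.0016],
  ],
  dr=[
    [0,0,0],
    [0,0,0],
  ],
)

```text
clock: 11.4
ee_pos: [0.5317, 0.2034, 0.183]
tcp_rot: [-3.107, -0.445, -0.015]
ft_force: [5.4, 2.8, 6.4]
grip_width: 0.0005
finger_force: 3.4
```

>>> move_arm(
  delta_pos=[
    [0,0,-0.0012],
    [0,0,-0.0022],
  ],
  dr=[
    [0,0,0],
    [0,0,0],
  ],
)

```text
clock: 11.65
ee_pos: [0.5318, 0.2035, 0.1821]
tcp_rot: [-3.107, -0.445, -0.015]
ft_force: [6.5, 1.5, 7.8]
grip_width: 0.0009
finger_force: 3.9
```

>>> move_arm(
  delta_pos=[
    [0,0,-0.0012],
    [0,0,-0.0012],
  ],
  dr=[
    [0,0,0],
    [0,0,0],
  ],
)

```text
clock: 11.9
ee_pos: [0.5319, 0.2035, 0.1816]
tcp_rot: [-3.107, -0.445, -0.016]
ft_force: [4.7, 0.9, 8.3]
grip_width: 0.0006
finger_force: 4.2
```

>>> move_arm(
  delta_pos=[
    [0,0,-0.0012],
    [0,0,-0.0012],
  ],
  dr=[
    [0,0,0],
    [0,0,0],
  ],
)

```text
clock: 12.15
ee_pos: [0.532, 0.2036, 0.1811]
tcp_rot: [-3.107, -0.445, -0.016]
ft_force: [4.7, 0.9, 8.7]
grip_width: 0.0005
finger_force: 4.5
```

```bash
python3 - <<'E'
from h import *
from fit2 import pt,B
c=vision.camera_model("wrist"); w=vision.grab_frame("wrist"); s=vision.grab_frame("side")
cv2.imwrite("pics/side4.png",s)
def ov(I,n,cc,k,o):
    for dz,col in((0.002,(0,0,255)),):
        P=[pt(B,.018+x,y,.16+dz+z) for x,z,y in((90,-5,7),(90,19,7),(90,19,-7),(82,19,7),(0,5,7),(0,-5,7))for x,z,y in[(x/1e3,z/1e3,y/1e3)]]
        for u in (proj(n,P,cc)-o)*k: cv2.circle(I,tuple(int(v) for v in u.round()),2,col,1)
    return I
S=ov(cv2.resize(s[270:370,250:380],(520,400),interpolation=cv2.INTER_CUBIC),"side",None,4,[250,270])
W=cv2.resize(w[60:360,200:410],(280,400))
cv2.imwrite("pics/m4.png",np.hstack([S,W]))
E
```

```text
wrist cam [0.49491747 0.19439888 0.46416118]
A dx,yb mm [ 1.96216435 14.16403612]
0.014164036122816429 B dx,dz mm [0.39086056 5.69321121]
0.012 B dx,dz mm [0.5095408 1.7084005]
0.016 B dx,dz mm [0.29017248 9.07391657]
-0.012 35 [ 91. 144. 156. 125. 178.] [[9, 153], [56, 139], [67, 149], [40, 157], [98, 205]]
-0.012 40 [ 76. 124. 138. 110. 171.] [[-5, 158], [38, 142], [51, 151], [26, 161], [91, 207]]
-0.012 45 [ 63. 106. 121.  96. 164.] [[-18, 164], [22, 146], [36, 155], [12, 165], [84, 208]]
-0.012 50 [ 52.  88. 105.  83. 158.] [[-29, 171], [6, 151], [21, 159], [0, 170], [78, 211]]
0 35 [ 90. 146. 158. 125. 180.] [[8, 137], [56, 123], [67, 133], [39, 141], [98, 191]]
0 40 [ 74. 125. 139. 109. 173.] [[-6, 143], [38, 126], [51, 136], [25, 145], [91, 192]]
0 45 [ 60. 105. 121.  95. 166.] [[-19, 149], [21, 130], [35, 139], [12, 150], [84, 194]]
0 50 [ 48.  87. 104.  81. 160.] [[-31, 155], [5, 135], [21, 143], [-1, 155], [78, 196]]
0.012 35 [ 89. 147. 160. 126. 183.] [[7, 121], [55, 107], [67, 117], [39, 125], [98, 176]]
0.012 40 [ 72. 125. 140. 109. 176.] [[-8, 127], [37, 110], [50, 120], [24, 129], [91, 177]]
0.012 45 [ 57. 104. 121.  93. 168.] [[-20, 133], [20, 114], [34, 123], [11, 134], [84, 179]]
0.012 50 [ 45.  85. 104.  79. 162.] [[-32, 140], [4, 119], [20, 127], [-2, 139], [78, 181]]
```

View pics/m4.png

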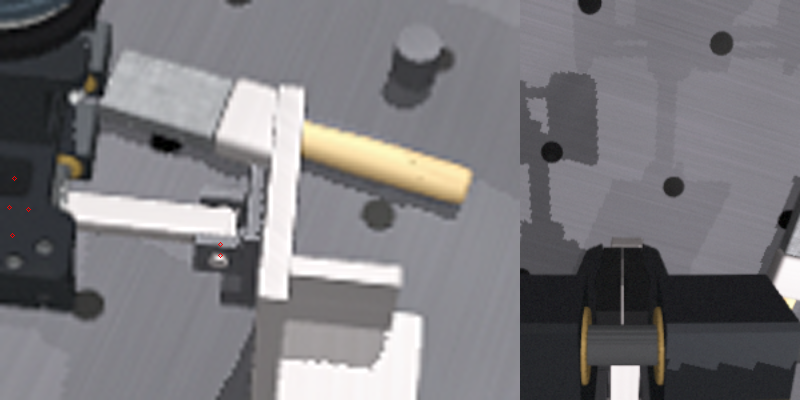

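```bash
python3 - <<'E' | tail -20
from h import *
from fit2 import pt,B,cs
for dz in(0,.006,.012):
  for th in (80,85,90):
    t=np.radians(th);u=np.array([np.sin(t),np.cos(t)]);n=np.array([-np.cos(t),np.sin(t)])
    W=[pt(B,.018+p[0],y,.16+dz+p[1]) for l,y in((10,-.007),(70,-.007),(10,.007),(70,.007)) for p in[(l*u+5*n)/1e3]]
    q=(proj("side",W,cs)-[250,270])*4
    print(dz,th,q.round().tolist(),"slope",((q[0]-q[1])[1]/(q[0]-q[1])[0]).round(3))
E
```

```text
-0.012 40 [ 76. 124. 138. 110. 171.] [[-5, 158], [38, 142], [51, 151], [26, 161], [91, 207]]
-0.012 45 [ 63. 106. 121.  96. 164.] [[-18, 164], [22, 146], [36, 155], [12, 165], [84, 208]]
-0.012 50 [ 52.  88. 105.  83. 158.] [[-29, 171], [6, 151], [21, 159], [0, 170], [78, 211]]
0 35 [ 90. 146. 158. 125. 180.] [[8, 137], [56, 123], [67, 133], [39, 141], [98, 191]]
0 40 [ 74. 125. 139. 109. 173.] [[-6, 143], [38, 126], [51, 136], [25, 145], [91, 192]]
0 45 [ 60. 105. 121.  95. 166.] [[-19, 149], [21, 130], [35, 139], [12, 150], [84, 194]]
0 50 [ 48.  87. 104.  81. 160.] [[-31, 155], [5, 135], [21, 143], [-1, 155], [78, 196]]
0.012 35 [ 89. 147. 160. 126. 183.] [[7, 121], [55, 107], [67, 117], [39, 125], [98, 176]]
0.012 40 [ 72. 125. 140. 109. 176.] [[-8, 127], [37, 110], [50, 120], [24, 129], [91, 177]]
0.012 45 [ 57. 104. 121.  93. 168.] [[-20, 133], [20, 114], [34, 123], [11, 134], [84, 179]]
0.012 50 [ 45.  85. 104.  79. 162.] [[-32, 140], [4, 119], [20, 127], [-2, 139], [78, 181]]
0 80 [[203.0, 213.0], [65.0, 188.0], [199.0, 242.0], [61.0, 216.0]] slope 0.185
0 85 [[201.0, 214.0], [63.0, 195.0], [198.0, 243.0], [58.0, 223.0]] slope 0.14
0 90 [[200.0, 215.0], [62.0, 202.0], [197.0, 244.0], [57.0, 230.0]] slope 0.096
0.006 80 [[203.0, 206.0], [65.0, 180.0], [200.0, 235.0], [60.0, 209.0]] slope 0.186
0.006 85 [[201.0, 207.0], [62.0, 187.0], [198.0, 236.0], [58.0, 216.0]] slope 0.14
0.006 90 [[200.0, 208.0], [61.0, 195.0], [197.0, 237.0], [57.0, 223.0]] slope 0.095
0.012 80 [[203.0, 199.0], [64.0, 173.0], [200.0, 228.0], [59.0, 202.0]] slope 0.186
0.012 85 [[202.0, 200.0], [62.0, 180.0], [198.0, 229.0], [57.0, 209.0]] slope 0.14
0.012 90 [[200.0, 201.0], [61.0, 187.0], [197.0, 230.0], [56.0, 216.0]] slope 0.095
```

>>> move_arm(
  delta_pos=[
    [0,0,-0.0016],
    [0,0,-0.0016],
  ],
  dr=[
    [0,0,0],
    [0,0,0],
  ],
)

```text
clock: 12.5
ee_pos: [0.5321, 0.2036, 0.1805]
tcp_rot: [-3.107, -0.445, -0.017]
ft_force: [5.0, 2.2, 9.3]
grip_width: 0.0005
finger_force: 4.9
```

>>> move_arm(
  delta_pos=[
    [0,0,-0.002],
    [0,0,-0.002],
  ],
  dr=[
    [0,0,0],
    [0,0,0],
  ],
)

```text
clock: 12.75
ee_pos: [0.5323, 0.2037, 0.1796]
tcp_rot: [-3.107, -0.445, -0.017]
ft_force: [5.5, 0.9, 11.1]
grip_width: 0.0004
finger_force: 5.3
```

>>> move_arm(
  delta_pos=[
    [0,0,-0.002],
    [0,0,-0.002],
  ],
  dr=[
    [0,0,0],
    [0,0,0],
  ],
)

```text
clock: 13.0
ee_pos: [0.5324, 0.2038, 0.1788]
tcp_rot: [-3.107, -0.445, -0.017]
ft_force: [4.7, 1.5, 11.3]
grip_width: 0.0004
finger_force: 5.7
```

>>> move_arm(
  delta_pos=[
    [0,0,0.02],
    [0,0,0.1],
    [-0.05,-0.015,0.2],
    [-0.1,-0.03,0.26],
    [-0.15,-0.045,0.26],
    [-0.2,-0.06,0.26],
    [-0.2,-0.06,0.26],
  ],
  dr=[
    [0,0,0],
    [0,0,0],
    [0,0,0],
    [0,0,0],
    [0,0,0],
    [0,0,0],
    [0,0,0],
  ],
)

```text
clock: 13.88
ee_pos: [0.4267, 0.1714, 0.3054]
tcp_rot: [3.109, 0.446, 0.001]
ft_force: [0.2, 0.5, -0.2]
grip_width: 0.0005
finger_force: 0.0
```

```bash
python3 - <<'E'
from h import *
import pickle
from bench import r
q=r.sense(); print(q["clock"],q["ee_pos"],q["ft_force"])
c=vision.camera_model("wrist"); w=vision.grab_frame("wrist"); s=vision.grab_frame("side")
pickle.dump(c,open("wr5.pkl","wb"));cv2.imwrite("pics/side5.png",s);cv2.imwrite("pics/wr5.png",w)
S=cv2.resize(s[275:350,245:345],(800,600),interpolation=cv2.INTER_CUBIC)
W=cv2.resize(w[20:200,200:360],(320,360),interpolation=cv2.INTER_CUBIC)
S[:0]=0
o=np.zeros((600,800,3),np.uint8); o[:360,:480]=cv2.resize(s[275:350,245:345],(480,360),interpolation=cv2.INTER_CUBIC); o[:360,480:]=W
cv2.imwrite("pics/m5.png",o[:360])
E
```

```text
13.875 [0.42671023 0.17136592 0.30536915] [ 0.22361408  0.52437634 -0.15892611]
```

View pics/m5.png

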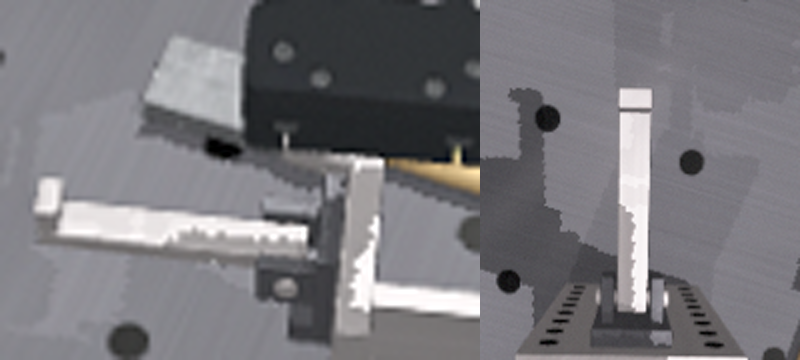

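```bash
sed -i '/^print\|^for/,$d' fit2.py; python3 - <<'E'
from h import *
from fit2 import pt,B,cs
import pickle
from scipy.optimize import least_squares
cw=pickle.load(open("wr5.pkl","rb"))
S=[((90,19,-7),(40,180)),((82,19,-7),(63,181)),((90,19,7),(35,208)),((82,5,-7),(63,202)),((90,-5,7),(38,243)),((40,5,-7),(160,209.5))]
W=[((90,19,7),(619,89)),((90,19,-7),(652,89)),((82,19,7),(619,108)),((82,19,-7),(651,108))]
so=np.array([b for a,b in S])/4.8+[245,275]; wo=(np.array([b for a,b in W])-[480,0])/2+[200,20]
def X(v,L):
    t=v[2];o=[]
    for l,m,y in L:
        o.append(pt(B,v[0]+(l*np.sin(t)-m*np.cos(t))/1e3, y/1e3+v[3], v[1]+(l*np.cos(t)+m*np.sin(t))/1e3))
    return o
f=lambda v:np.r_[proj("side",X(v,[a for a,b in S]),cs)-so,proj("wrist",X(v,[a for a,b in W]),cw)-wo].ravel()
for th in(None,1.571,1.52):
    g=f if th is None else (lambda v:f([v[0],v[1],th,v[3]]))
    q=least_squares(g,[.018,.16,1.5,0],loss="soft_l1"); print(q.x.round(4),q.cost.round(2),g(q.x).round(1).reshape(-1,2).tolist())
E
```

```text
[ 1.8200e-02  1.6470e-01  1.5135e+00 -5.0000e-04] 6.27 [[0.5, -0.6], [0.4, -0.2], [0.3, 0.8], [0.4, -0.4], [-0.3, 0.5], [4.4, 1.1], [-0.5, -0.9], [0.4, -0.9], [-0.4, 0.2], [0.8, 0.2]]
[ 1.710e-02  1.693e-01  1.500e+00 -5.000e-04] 6.66 [[0.5, -0.4], [0.3, -0.2], [0.2, 0.9], [0.8, -0.3], [0.5, 0.8], [4.8, 0.5], [-0.5, -1.0], [0.4, -0.9], [-0.4, 0.0], [0.8, 0.0]]
[ 1.810e-02  1.653e-01  1.500e+00 -5.000e-04] 6.27 [[0.5, -0.6], [0.4, -0.2], [0.3, 0.8], [0.4, -0.4], [-0.2, 0.6], [4.5, 1.1], [-0.5, -0.9], [0.4, -0.9], [-0.4, 0.1], [0.8, 0.2]]
```

>>> move_arm(
  delta_pos=[
    [0.05,0.015,0],
    [0.1,0.03,0],
    [0.15,0.045,0],
    [0.2,0.06,0],
    [0.2,0.06,-0.1],
    [0.2,0.06,-0.2],
    [0.2,0.06,-0.235],
    [0.2,0.06,-0.235],
    [0.2,0.06,-0.235],
  ],
  dr=[
    [0,0,0],
    [0,0,0],
    [0,0,0],
    [0,0,0],
    [0,0,0],
    [0,0,0],
    [0,0,0],
    [0,0,0],
    [0,0,0],
  ],
)

```text
clock: 15.1
ee_pos: [0.5296, 0.2027, 0.1893]
tcp_rot: [-3.109, -0.445, -0.005]
ft_force: [1.1, -0.4, -0.4]
grip_width: 0.0004
finger_force: 0.0
```

>>> move_arm(
  delta_pos=[
    [0,0,-0.003],
    [0,0,-0.006],
    [0,0,-0.006],
  ],
  dr=[
    [0,0,0],
    [0,0,0],
    [0,0,0],
  ],
)

```text
clock: 15.48
ee_pos: [0.529, 0.2022, 0.1852]
tcp_rot: [-3.109, -0.445, -0.003]
ft_force: [0.6, 0.4, 1.6]
grip_width: 0.0006
finger_force: 1.0
```

>>> move_arm(
  delta_pos=[
    [0,0,-0.003],
    [0,0,-0.003],
  ],
  dr=[
    [0,0,0],
    [0,0,0],
  ],
)

```text
clock: 15.72
ee_pos: [0.5292, 0.2023, 0.1837]
tcp_rot: [-3.109, -0.445, -0.003]
ft_force: [2.6, 0.5, 5.4]
grip_width: 0.0007
finger_force: 2.4
```

>>> move_arm(
  delta_pos=[
    [0,0,-0.002],
    [0,0,-0.002],
  ],
  dr=[
    [0,0,0],
    [0,0,0],
  ],
)

```text
clock: 15.98
ee_pos: [0.5293, 0.2024, 0.1828]
tcp_rot: [-3.109, -0.445, -0.004]
ft_force: [3.3, 0.7, 6.5]
grip_width: 0.0005
finger_force: 3.1
```

```bash
python3 - <<'E'
from h import *
from bench import r
A=(.476,-.2241,.1815)
def inv(p,X): a,b=np.cos(p[2]),np.sin(p[2]); d=X[:,:2]-p[:2]; return np.c_[a*d[:,0]+b*d[:,1],-b*d[:,0]+a*d[:,1]]
o=np.array([300,212])
P=atz("top",np.array([182,114])/4+o,.177); print("plate",P,inv(A,P))
N=atz("top",np.array([[152,32],[180,30]])/4+o,.179); print("nib outer corners",inv(A,N))
s=r.sense();print(s["ee_pos"],s["tcp_rot"])
E
```

```text
plate [[ 0.54037113 -0.21297337  0.177     ]] [[ 0.06532219 -0.00067546]]
nib outer corners [[ 0.10949179  0.00623292]
 [ 0.10770241 -0.00809704]]
[0.52933365 0.20242586 0.18275044] [-3.10923359 -0.44516338 -0.00383356]
```

>>> move_arm(
  delta_pos=[
    [0,0,0.1],
    [0,0,0.18],
    [0.02,-0.1,0.18],
    [0.022,-0.831,0.18],
    [0.022,-0.831,0.18],
    [0.022,-0.831,0.18],
    [0.022,-0.831,0.18],
    [0.022,-0.831,0.18],
    [0.022,-0.831,0.18],
    [0.022,-0.831,0.1],
    [0.022,-0.831,0.1],
    [0.022,-0.831,0.1],
  ],
  dr=[
    [0,0,0],
    [0,0,0],
    [0,0,0],
    [0,0,-0.0655],
    [0,0,-0.0655],
    [0,0,-0.0655],
    [0,0,-0.0655],
    [0,0,-0.0655],
    [0,0,-0.0655],
    [0,0,-0.0655],
    [0,0,-0.0655],
    [0,0,-0.0655],
  ],
  fingers=1,
)

```text
clock: 17.48
ee_pos: [0.5394, -0.2124, 0.2326]
tcp_rot: [-3.128, -0.287, 0.001]
ft_force: [-0.7, 0.2, 1.6]
grip_width: 0.088
finger_force: 0.0
```

```bash
python3 - <<'E'
from h import *
from bench import r
q=r.sense(); print(q["clock"],q["ee_pos"],q["tcp_rot"],q["ft_force"],q["grip_width"])
A=(.476,-.2241,.1815)
def pt(x,y,z): a,b=np.cos(A[2]),np.sin(A[2]); return [A[0]+a*x-b*y,A[1]+b*x+a*y,z]
c=vision.camera_model("wrist"); w=vision.grab_frame("wrist")
P=[pt(.0603,.022,.177),pt(.0703,.022,.177),pt(.0603,-.022,.177),pt(.0703,-.022,.177),pt(.1085,.007,.179),pt(.1085,-.007,.179)]
P.append(list(q["ee_pos"]))
for u in proj("wrist",P,c): cv2.circle(w,tuple(int(v) for v in u.round()),2,(0,0,255),1)
cv2.imwrite("pics/w6.png",w)
E
```

```text
17.475 [ 0.53939723 -0.21235669  0.23255971] [-3.12763303e+00 -2.87364066e-01  6.26773921e-04] [-0.65076598  0.21889504  1.5916034 ] 0.0879970675560691
```

View pics/w6.png

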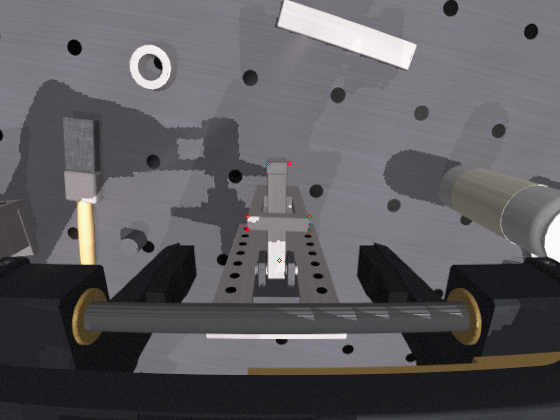

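>>> move_arm(
  delta_pos=[
    [0.001,-0.001,-0.08],
    [0.001,-0.001,-0.16],
    [0.001,-0.001,-0.2],
    [0.001,-0.001,-0.203],
    [0.001,-0.001,-0.203],
  ],
  dr=[
    [0,0,0],
    [0,0,0],
    [0,0,0],
    [0,0,0],
    [0,0,0],
  ],
)

```text
clock: 18.15
ee_pos: [0.5409, -0.2139, 0.132]
tcp_rot: [3.128, 0.286, 0.003]
ft_force: [0.0, -0.3, 0.3]
grip_width: 0.0881
finger_force: 0.0
```

>>> move_arm(
  delta_pos=[
    [0,0,0],
    [0,0,0],
    [0,0,0],
    [0,0,0],
    [0,0,0],
    [0,0,0],
  ],
  dr=[
    [0,0,0],
    [0,0,0],
    [0,0,0],
    [0,0,0],
    [0,0,0],
    [0,0,0],
  ],
  fingers=0.4,
  force=25,
)

```text
clock: 18.9
ee_pos: [0.5397, -0.2137, 0.1305]
tcp_rot: [-3.128, -0.285, 0.0]
ft_force: [0.2, 0.5, 0.6]
grip_width: 0.0437
finger_force: 24.9
```

>>> move_arm(
  delta_pos=[
    [0,0,0.015],
    [0,0,0.03],
    [0,0,0.045],
    [0,0,0.053],
    [0,0,0.053],
  ],
  dr=[
    [0,0,0],
    [0,0,0],
    [0,0,0],
    [0,0,0],
    [0,0,0],
  ],
)

```text
clock: 19.52
ee_pos: [0.5399, -0.2141, 0.1574]
tcp_rot: [3.128, 0.285, 0.001]
ft_force: [0.8, 0.1, -3.2]
grip_width: 0.0434
finger_force: 24.9
```

>>> move_arm(
  delta_pos=[
    [0.025,0.0045,0],
    [0.05,0.009,0],
    [0.075,0.0138,0],
    [0.1,0.0184,0],
    [0.125,0.023,0],
    [0.16,0.0294,0],
    [0.16,0.0294,0],
    [0.16,0.0294,0],
  ],
  dr=[
    [0,0,0],
    [0,0,0],
    [0,0,0],
    [0,0,0],
    [0,0,0],
    [0,0,0],
    [0,0,0],
    [0,0,0],
  ],
)

```text
clock: 20.52
ee_pos: [0.6191, -0.1996, 0.1567]
tcp_rot: [3.129, 0.285, -0.002]
ft_force: [-1.0, 0.4, -3.3]
grip_width: 0.0436
finger_force: 24.9
```

>>> move_arm(
  delta_pos=[
    [0,0.12,0.016],
    [0,0.24,0.016],
    [0,0.36,0.016],
    [0,0.48,0.016],
    [0,0.6,0.016],
    [-0.03,0.7,0.016],
    [-0.06,0.79,0.016],
    [-0.0816,0.8316,0.016],
    [-0.0816,0.8316,0.016],
    [-0.0816,0.8316,0.016],
    [-0.0816,0.8316,0.016],
  ],
  dr=[
    [0,0,0.02],
    [0,0,0.04],
    [0,0,0.0655],
    [0,0,0.0655],
    [0,0,0.0655],
    [0,0,0.0655],
    [0,0,0.0655],
    [0,0,0.0655],
    [0,0,0.0655],
    [0,0,0.0655],
    [0,0,0.0655],
  ],
)

```text
clock: 21.9
ee_pos: [0.5798, 0.2143, 0.165]
tcp_rot: [3.109, 0.441, 0.0]
ft_force: [-0.7, -0.2, -3.8]
grip_width: 0.0436
finger_force: 24.9
```

```bash
python3 - <<'E'
from h import *
from fit2 import pt,B
from bench import r
q=r.sense(); print(q["clock"],q["ee_pos"],q["tcp_rot"],q["ft_force"],q["grip_width"])
p=q["ee_pos"]; d=np.array(p[:2])-B[:2]; a,b=np.cos(B[2]),np.sin(B[2]); print("in B",a*d[0]+b*d[1],-b*d[0]+a*d[1])
s=vision.grab_frame("side"); w=vision.grab_frame("wrist"); cv2.imwrite("pics/side7.png",s)
o=np.hstack([cv2.resize(s[265:385,225:345],(400,400),interpolation=cv2.INTER_CUBIC),cv2.resize(w[100:400,130:430],(400,400))])
cv2.imwrite("pics/m7.png",o)
E
```

```text
21.9 [0.5797675  0.21428377 0.16498434] [3.10935794e+00 4.40778065e-01 2.30037493e-04] [-0.65578704 -0.22465919 -3.84914239] 0.04356277310332457
in B 0.15087155935256868 -0.0022966292553339845
```

View pics/m7.png

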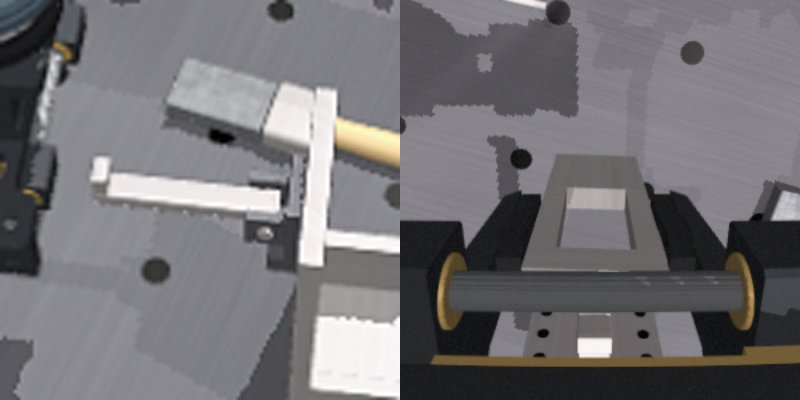

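>>> move_arm(
  delta_pos=[
    [0,0,0],
    [-0.02,-0.006,0],
    [-0.04,-0.0117,0],
    [-0.055,-0.016,0],
    [-0.07,-0.0204,0],
    [-0.085,-0.0248,0],
    [-0.1,-0.0292,0],
    [-0.1,-0.0292,0],
  ],
  dr=[
    [0,0,0],
    [0,0,0],
    [0,0,0],
    [0,0,0],
    [0,0,0],
    [0,0,0],
    [0,0,0],
    [0,0,0],
  ],
)

```text
clock: 23.0
ee_pos: [0.5284, 0.2017, 0.165]
tcp_rot: [3.11, 0.446, -0.001]
ft_force: [0.6, -0.8, -2.3]
grip_width: 0.0443
finger_force: 24.9
```

>>> move_arm(
  delta_pos=[
    [-0.015,-0.0044,0],
    [-0.03,-0.0088,0],
    [-0.045,-0.0131,0],
    [-0.06,-0.0175,0],
    [-0.06,-0.0175,0],
  ],
  dr=[
    [0,0,0],
    [0,0,0],
    [0,0,0],
    [0,0,0],
    [0,0,0],
  ],
)

```text
clock: 23.62
ee_pos: [0.4983, 0.1929, 0.165]
tcp_rot: [3.11, 0.446, -0.001]
ft_force: [-0.5, -0.1, -3.1]
grip_width: 0.044
finger_force: 24.9
```

>>> move_arm(
  delta_pos=[
    [0,0,-0.012],
    [0,0,-0.024],
    [0,0,-0.036],
    [0,0,-0.046],
    [0,0,-0.046],
  ],
  dr=[
    [0,0,0],
    [0,0,0],
    [0,0,0],
    [0,0,0],
    [0,0,0],
  ],
)

```text
clock: 24.25
ee_pos: [0.4986, 0.193, 0.1415]
tcp_rot: [3.11, 0.445, -0.002]
ft_force: [-1.1, 0.0, -3.7]
grip_width: 0.0438
finger_force: 24.9
```

>>> move_arm(
  delta_pos=[
    [0,0,-0.002],
    [0,0,-0.003],
    [0,0,-0.003],
  ],
  dr=[
    [0,0,0],
    [0,0,0],
    [0,0,0],
  ],
)

```text
clock: 24.62
ee_pos: [0.499, 0.1931, 0.1406]
tcp_rot: [-3.11, -0.445, -0.0]
ft_force: [0.3, 1.1, -3.6]
grip_width: 0.0436
finger_force: 24.9
```

>>> move_arm(
  delta_pos=[
    [0,0,-0.002],
    [0,0,-0.003],
    [0,0,-0.003],
  ],
  dr=[
    [0,0,0],
    [0,0,0],
    [0,0,0],
  ],
)

```text
clock: 25.0
ee_pos: [0.499, 0.1931, 0.139]
tcp_rot: [3.11, 0.445, 0.0]
ft_force: [0.4, 0.2, -2.4]
grip_width: 0.0436
finger_force: 24.9
```

>>> move_arm(
  delta_pos=[
    [0,0,-0.002],
    [0,0,-0.003],
    [0,0,-0.003],
  ],
  dr=[
    [0,0,0],
    [0,0,0],
    [0,0,0],
  ],
)

```text
clock: 25.38
ee_pos: [0.4992, 0.1932, 0.1378]
tcp_rot: [-3.11, -0.445, -0.001]
ft_force: [-1.2, 0.5, 1.8]
grip_width: 0.0433
finger_force: 24.9
```

>>> move_arm(
  delta_pos=[
    [0,0,0],
    [0,0,0],
    [0,0,0],
    [0,0,0],
    [0,0,0],
    [0,0,0],
    [0,0,0.02],
    [0,0,0.1],
    [0,0,0.22],
    [0,0,0.28],
    [0,0,0.28],
    [0,0,0.28],
  ],
  dr=[
    [0,0,0],
    [0,0,0],
    [0,0,0],
    [0,0,0],
    [0,0,0],
    [0,0,0],
    [0,0,0],
    [0,0,0],
    [0,0,0],
    [0,0,0],
    [0,0,0],
    [0,0,0],
  ],
  fingers=1,
)

```text
clock: 26.88
ee_pos: [0.4984, 0.1928, 0.2769]
tcp_rot: [3.109, 0.445, -0.002]
ft_force: [-0.5, -0.2, -0.7]
grip_width: 0.0878
finger_force: 0.0
```

>>> move_arm(
  delta_pos=[
    [0.14,-0.12,0],
    [0.14,-0.24,0],
    [0.14,-0.8,0],
    [0.14,-0.8,0],
    [0.14,-0.8,0],
    [0.14,-0.8,0],
    [0.14,-0.8,0],
    [0.14,-0.8,0],
    [0.14,-0.8,0],
    [0.14,-0.8,0],
    [0.14,-0.8,-0.1],
    [0.14,-0.8,-0.1],
  ],
  dr=[
    [0,0,0],
    [0,0,0],
    [0,0,-0.0655],
    [0,0,-0.0655],
    [0,0,-0.0655],
    [0,0,-0.0655],
    [0,0,-0.0655],
    [0,0,-0.0655],
    [0,0,-0.0655],
    [0,0,-0.0655],
    [0,0,-0.0655],
    [0,0,-0.0655],
  ],
  fingers=0.5,
)

```text
clock: 28.38
ee_pos: [0.5666, -0.2047, 0.2244]
tcp_rot: [-3.125, -0.288, 0.011]
ft_force: [0.3, 0.9, -0.1]
grip_width: 0.0439
finger_force: 0.0
```

```bash
python3 - <<'E'
from h import *
from bench import r
q=r.sense(); print(q["clock"],q["ee_pos"],q["tcp_rot"],q["ft_force"],q["grip_width"])
A=np.array([.476,-.2241,.1815]); a,b=np.cos(A[2]),np.sin(A[2]); d=np.array(q["ee_pos"][:2])-A[:2]; print("in A",a*d[0]+b*d[1],-b*d[0]+a*d[1])
c=np.array([.5685,-.2071,.141]);print("delta norm",(c-q["ee_pos"])/.5)
E
```

```text
28.375 [ 0.5666046  -0.20472326  0.22443246] [-3.12514075 -0.2881346   0.01068572] [ 0.26144116  0.85838922 -0.08862099] 0.04386394044314792
in A 0.09261393515731786 0.0027038623051736273
delta norm [ 0.0037908  -0.00475348 -0.16686492]
```

>>> move_arm(
  delta_pos=[
    [0,0,0],
    [0,0,-0.08],
    [0,0,-0.15],
    [0,0,-0.173],
    [0,0,-0.173],
    [0,0,-0.173],
  ],
  dr=[
    [0,0,0],
    [0,0,0],
    [0,0,0],
    [0,0,0],
    [0,0,0],
    [0,0,0],
  ],
)

```text
clock: 29.12
ee_pos: [0.5703, -0.2072, 0.1429]
tcp_rot: [3.128, 0.285, 0.004]
ft_force: [0.9, 0.3, 1.0]
grip_width: 0.044
finger_force: 0.0
```

>>> move_arm(
  delta_pos=[
    [0,0,0],
    [0,0,0],
    [0,0,0],
    [0,0,0],
    [0,0,0],
  ],
  dr=[
    [0,0,0],
    [0,0,0],
    [0,0,0],
    [0,0,0],
    [0,0,0],
  ],
  fingers=0,
  force=8,
)

```text
clock: 29.75
ee_pos: [0.569, -0.2069, 0.1411]
tcp_rot: [3.129, 0.285, 0.0]
ft_force: [0.7, 0.4, -0.1]
grip_width: 0.0136
finger_force: 8.0
```

Pinched (13.6 mm). Fold up the first 40°.

>>> move_arm(
  delta_pos=[
    [-0.0006,0,0.013],
    [-0.0022,-0.0004,0.026],
    [-0.005,-0.001,0.039],
    [-0.0089,-0.0016,0.0514],
    [-0.014,-0.0025,0.0635],
    [-0.0197,-0.0036,0.075],
    [-0.0265,-0.005,0.086],
    [-0.0344,-0.0063,0.0964],
  ],
  dr=[
    [0,0,0],
    [0,0,0],
    [0,0,0],
    [0,0,0],
    [0,0,0],
    [0,0,0],
    [0,0,0],
    [0,0,0],
  ],
)

```text
clock: 30.75
ee_pos: [0.552, -0.2099, 0.1897]
tcp_rot: [3.129, 0.285, 0.001]
ft_force: [4.4, 0.1, -3.7]
grip_width: 0.0139
finger_force: 8.0
```

>>> move_arm(
  delta_pos=[
    [-0.009,-0.0016,0.0098],
    [-0.0183,-0.0034,0.0186],
    [-0.0285,-0.0052,0.0265],
    [-0.0394,-0.0072,0.0336],
    [-0.0508,-0.0092,0.0395],
    [-0.0626,-0.0115,0.0446],
    [-0.075,-0.0137,0.0485],
    [-0.0876,-0.016,0.0516],
  ],
  dr=[
    [0,0,0],
    [0,0,0],
    [0,0,0],
    [0,0,0],
    [0,0,0],
    [0,0,0],
    [0,0,0],
    [0,0,0],
  ],
)

```text
clock: 31.75
ee_pos: [0.5092, -0.2177, 0.216]
tcp_rot: [3.128, 0.286, 0.005]
ft_force: [6.5, 1.4, -2.7]
grip_width: 0.014
finger_force: 8.0
```

>>> move_arm(
  delta_pos=[
    [-0.006,-0.0011,0.0006],
    [-0.012,-0.0022,0.001],
    [-0.0157,-0.0029,0.0012],
    [-0.0157,-0.0029,0.0012],
  ],
  dr=[
    [0,0,0],
    [0,0,0],
    [0,0,0],
    [0,0,0],
  ],
  force=12,
)

```text
clock: 32.25
ee_pos: [0.5022, -0.2191, 0.2171]
tcp_rot: [3.128, 0.286, 0.008]
ft_force: [7.0, 1.1, -0.2]
grip_width: 0.0139
finger_force: 12.0
```

>>> move_arm(
  delta_pos=[
    [-0.003,-0.0006,0],
    [-0.005,-0.0009,0],
    [-0.005,-0.0009,0],
  ],
  dr=[
    [0,0,0],
    [0,0,0],
    [0,0,0],
  ],
)

```text
clock: 32.62
ee_pos: [0.5, -0.2195, 0.2172]
tcp_rot: [3.128, 0.286, 0.009]
ft_force: [8.0, 2.2, -0.6]
grip_width: 0.0137
finger_force: 12.0
```

>>> move_arm(
  delta_pos=[
    [-0.003,-0.0006,0],
    [-0.005,-0.0009,0],
    [-0.005,-0.0009,0],
  ],
  dr=[
    [0,0,0],
    [0,0,0],
    [0,0,0],
  ],
)

```text
clock: 33.0
ee_pos: [0.4977, -0.2199, 0.2174]
tcp_rot: [3.128, 0.286, 0.009]
ft_force: [7.8, 1.8, 0.5]
grip_width: 0.0142
finger_force: 12.0
```

>>> move_arm(
  delta_pos=[
    [-0.003,-0.0006,0],
    [-0.004,-0.0007,0],
    [-0.004,-0.0007,0],
  ],
  dr=[
    [0,0,0],
    [0,0,0],
    [0,0,0],
  ],
)

```text
clock: 33.38
ee_pos: [0.4958, -0.2203, 0.2174]
tcp_rot: [3.127, 0.286, 0.01]
ft_force: [8.0, 2.3, 0.5]
grip_width: 0.0139
finger_force: 12.0
```

>>> move_arm(
  delta_pos=[
    [-0.003,-0.0006,0],
    [-0.004,-0.0007,0],
    [-0.004,-0.0007,0],
  ],
  dr=[
    [0,0,0],
    [0,0,0],
    [0,0,0],
  ],
)

```text
clock: 33.75
ee_pos: [0.4938, -0.2206, 0.2175]
tcp_rot: [3.127, 0.286, 0.01]
ft_force: [8.1, 1.5, 1.5]
grip_width: 0.0134
finger_force: 12.0
```

>>> move_arm(
  delta_pos=[
    [-0.003,-0.0006,0],
    [-0.004,-0.0007,0],
    [-0.004,-0.0007,0],
  ],
  dr=[
    [0,0,0],
    [0,0,0],
    [0,0,0],
  ],
)

```text
clock: 34.12
ee_pos: [0.4919, -0.221, 0.2175]
tcp_rot: [3.127, 0.286, 0.01]
ft_force: [8.1, 1.5, 1.0]
grip_width: 0.0139
finger_force: 12.0
```

>>> move_arm(
  delta_pos=[
    [-0.003,-0.0006,0],
    [-0.004,-0.0007,0],
    [-0.004,-0.0007,0],
  ],
  dr=[
    [0,0,0],
    [0,0,0],
    [0,0,0],
  ],
)

```text
clock: 34.5
ee_pos: [0.4899, -0.2213, 0.2175]
tcp_rot: [3.127, 0.286, 0.01]
ft_force: [7.6, 3.4, 1.4]
grip_width: 0.0141
finger_force: 12.0
```

>>> move_arm(
  delta_pos=[
    [-0.003,-0.0006,0],
    [-0.004,-0.0007,0],
    [-0.004,-0.0007,0],
  ],
  dr=[
    [0,0,0],
    [0,0,0],
    [0,0,0],
  ],
)

```text
clock: 34.88
ee_pos: [0.4882, -0.2216, 0.2175]
tcp_rot: [3.127, 0.286, 0.011]
ft_force: [9.8, 2.3, 0.3]
grip_width: 0.0141
finger_force: 12.0
```

>>> move_arm(
  delta_pos=[
    [-0.003,-0.0006,0],
    [-0.004,-0.0007,0],
    [-0.004,-0.0007,0],
  ],
  dr=[
    [0,0,0],
    [0,0,0],
    [0,0,0],
  ],
)

```text
clock: 35.25
ee_pos: [0.487, -0.2218, 0.2176]
tcp_rot: [3.127, 0.287, 0.013]
ft_force: [12.5, 2.1, -0.7]
grip_width: 0.0136
finger_force: 12.0
```

>>> move_arm(
  delta_pos=[
    [0,0,0],
    [0,0,0],
    [0,0,0],
    [0,0,0.06],
    [0,0,0.16],
    [0,0,0.16],
    [0.03,0.006,0.16],
    [0.062,0.0114,0.16],
    [0.062,0.0114,0.16],
  ],
  dr=[
    [0,0,0],
    [0,0,0],
    [0,0,0],
    [0,0,0],
    [0,0,0],
    [0,0,0],
    [0,0,0],
    [0,0,0],
    [0,0,0],
  ],
  fingers=0.5,
)

```text
clock: 36.38
ee_pos: [0.5152, -0.2156, 0.2944]
tcp_rot: [-3.127, -0.288, 0.002]
ft_force: [-0.8, 0.5, 0.2]
grip_width: 0.0442
finger_force: 0.0
```

>>> move_arm(
  delta_pos=[
    [0,0,0],
    [0,0,0],
    [0,0,0],
    [0,0,-0.05],
    [0,0,-0.1],
    [0,0,-0.14],
    [0,0,-0.14],
    [0,0,-0.14],
  ],
  dr=[
    [0,0,0],
    [0,0,0],
    [0,0,0],
    [0,0,0],
    [0,0,0],
    [0,0,0],
    [0,0,0],
    [0,0,0],
  ],
  fingers=0,
)

```text
clock: 37.38
ee_pos: [0.5145, -0.217, 0.2265]
tcp_rot: [3.128, 0.285, 0.002]
ft_force: [0.6, 0.6, -0.3]
grip_width: 0.0002
finger_force: 0.0
```

>>> move_arm(
  delta_pos=[
    [-0.006,-0.0011,0],
    [-0.011,-0.002,0],
    [-0.011,-0.002,0],
  ],
  dr=[
    [0,0,0],
    [0,0,0],
    [0,0,0],
  ],
)

```text
clock: 37.75
ee_pos: [0.5095, -0.2178, 0.2265]
tcp_rot: [3.128, 0.285, 0.004]
ft_force: [1.7, -0.2, 1.8]
grip_width: 0.0004
finger_force: 1.1
```

>>> move_arm(
  delta_pos=[
    [-0.003,-0.0005,0],
    [-0.006,-0.0011,0],
    [-0.006,-0.0011,0],
  ],
  dr=[
    [0,0,0],
    [0,0,0],
    [0,0,0],
  ],
)

```text
clock: 38.12
ee_pos: [0.5076, -0.2181, 0.2265]
tcp_rot: [3.128, 0.286, 0.007]
ft_force: [6.5, 0.8, 2.2]
grip_width: 0.0004
finger_force: 3.2
```

>>> move_arm(
  delta_pos=[
    [-0.003,-0.0005,0],
    [-0.004,-0.0007,0],
    [-0.004,-0.0007,0],
  ],
  dr=[
    [0,0,0],
    [0,0,0],
    [0,0,0],
  ],
)

```text
clock: 38.5
ee_pos: [0.506, -0.2184, 0.2266]
tcp_rot: [3.128, 0.286, 0.008]
ft_force: [6.8, 0.8, 2.1]
grip_width: 0.0007
finger_force: 3.6
```

>>> move_arm(
  delta_pos=[
    [-0.003,-0.0005,0],
    [-0.004,-0.0007,0],
    [-0.004,-0.0007,0],
  ],
  dr=[
    [0,0,0],
    [0,0,0],
    [0,0,0],
  ],
)

```text
clock: 38.88
ee_pos: [0.5047, -0.2185, 0.2268]
tcp_rot: [3.127, 0.286, 0.01]
ft_force: [7.7, 1.6, 1.6]
grip_width: 0.0004
finger_force: 4.5
```

>>> move_arm(
  delta_pos=[
    [-0.002,-0.0004,0],
    [-0.003,-0.0006,0],
    [-0.003,-0.0006,0],
  ],
  dr=[
    [0,0,0],
    [0,0,0],
    [0,0,0],
  ],
)

```text
clock: 39.25
ee_pos: [0.5038, -0.2187, 0.2269]
tcp_rot: [3.127, 0.287, 0.012]
ft_force: [11.5, 2.1, 0.1]
grip_width: 0.0006
finger_force: 5.3
```

>>> move_arm(
  delta_pos=[
    [-0.0016,-0.0003,0],
    [-0.0016,-0.0003,0],
    [-0.0016,-0.0003,0],
  ],
  dr=[
    [0,0,0],
    [0,0,0],
    [0,0,0],
  ],
)

```text
clock: 39.62
ee_pos: [0.5033, -0.2187, 0.2269]
tcp_rot: [3.127, 0.287, 0.013]
ft_force: [11.4, 1.4, 0.8]
grip_width: -0.0
finger_force: 5.7
```

>>> move_arm(
  delta_pos=[
    [0.03,0.0055,0],
    [0.08,0.015,0],
    [0.1,0.018,0.06],
    [0.1,0.018,0.16],
    [0.1,0.018,0.2],
    [0.1,0.018,0.2],
    [0.1,0.018,0.2],
    [0.1,0.018,0.2],
  ],
  dr=[
    [0,0,0],
    [0,0,0],
    [0,0,0],
    [0,0,0],
    [0,0,0],
    [0,0,0],
    [0,0,0],
    [0,0,0],
  ],
)

```text
clock: 40.62
ee_pos: [0.5484, -0.2103, 0.324]
tcp_rot: [-3.128, -0.285, 0.005]
ft_force: [-0.8, -1.1, -0.5]
grip_width: 0.0006
finger_force: 0.0
```

```bash
python3 - <<'E'
from bench import job
print(job.sign_off())
E
```

```text
the job is handed in; nothing more can be done
None
```

I folded hook_b down to its stop, hung the plate on it by its slot and let go, then folded hook_a up flat to its stop and handed the job in at about 41 s; each stop was judged by felt force (11–13 N), I took no picture after releasing the plate, and I don't have the judge's verdict.

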